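# Zero the specimen stage and hold the reading lens in focus over the seal

## Robot

A 7-joint arm with a two-finger parallel gripper is mounted at the origin on the work surface. World frame = base frame: x ahead of the robot, y to its left, z up, the work surface at z = 0. Lengths are in m, angles in degrees, forces in N, time in s.
With the tool pointing down it reaches from about 0.425 to 0.825 m from the base axis. Payload 3.6 kg.
Tool frame: the origin (TCP) lies on the centre line of the jaws, within the pads' length; the fingertips stand 14 mm ahead of it and the grasp point (between the pads) lies 5 mm behind it (manip.nose_length is the distance from the TCP to the fingertips, in m); z points along the fingers, y is the line along which they close (so a half turn about z gives the same grasp; the last joint's range is limited). The gripper opens to 93 mm and grips with 3 to 60 N. Pads are 15 mm wide; open, the fingers measure 128 mm over their backs; the gripper's body (75 mm by 188 mm) begins 65 mm behind the grasp point.
Start: joints at [-66.778, 35.231, -0.722, 81.555, 0.464, 63.22, -2.315], TCP at [0.272, 0.59, 0.233] pointing down, gripper open.
Joint ranges: [-178.69, 178.69], [-17.37, 117.87], [-77.05, 75.6], [15.02, 138.74], [-78.02, 258.01], [0.78, 113.62], [-162.83, 162.83]. Speed limits (degrees/s): [159.86, 159.86, 180, 180, 180, 180, 180].

## Interface

Orientations are given as a 3x3 rotation matrix whose columns are the frame's x, y, z axes.
In Python, from bench import manip, vision gives the robot as it stands. The module is installed in compiled form; this text tells all that it offers.
- The arm moves only by the tool servo_tool, never from a script. Its argument "deltas" is a list that holds one entry, the list of rows, each a list of 5 numbers: the opening, from 0 (shut) to 1 (fully open), then the shift along the tool's x, y, z in parts of the range, where 1.0 means 60 cm, then the turn about the tool's z in a scale on which 1.0 is 2 rad. In form: [[[grip, dx, dy, dz, turn], ...]]. A call has 1 to 10 rows; each row is the pose to reach, as a shift and turn from the pose commanded when the call began, along the tool's axes at that moment; what a row does not reach only later rows make up. A row lasts 1/12 s, in which the tool goes at most 41.7 mm and 7.16 degrees, less where a joint would pass 70% of its speed; a pose out of reach is approached as far as the arm can. Shift and turn numbers lie between -1 and 1, and a call with a number outside is refused. A call with a gripper value outside its range is refused whole. The fingers move at their own pace and stop on an object; the grip force is fixed at half the most. Time passes only in rows, so rows that repeat a pose let the fingers close. It gives the time, the measured TCP pose, the force, the opening and the grip force at its end, in the units of the state.
- manip.get_state(): the state, without advancing time (a new reading comes with each control period).
- vision.read_camera(name): name is "side" or "top"; returns the picture (384x512x3 uint8, blue, green, red); there is no depth.
- vision.camera_info(name): a dict with "mtx" (3x3 intrinsics, pixels), "R" (3x3) and "t" (3): a world point X has camera coordinates R X + t. Camera axes: x right, y down, z forward; pixel columns grow to the right and rows downward; lengths in m; the calibration is good to about 2 mm. A picture is of the moment at which its call begins. camera_info takes no time and is no camera call.
- manip.sign_off(): hands the job in; it is judged then, once.
Trained networks look in the newest picture that a camera, given by its name, has taken for a name from the list of things; names that differ only in an ending like _2 or _b are one class to them, and where a whole thing is asked for, a point or a joint stands for the part that bears it (a point fixed in the world has none). Each returns a list of dicts, best first, with "p" (0 to 1); they miss things now and then, are a little off and sometimes report something else, mostly with a low value. They report only what shows in the picture. A call takes as long as a camera call. They do not tell look-alikes from the thing itself.
- vision.outline_of(camera, label): "pixels" (384x512 bool, what is visible of it) and "bbox" ([left, top, right, bottom] in pixels, round what is visible of it).
- vision.pinpoint(camera, label): "point" ([column, row] in pixels: a listed point, or the origin of a listed thing).
The state is a dict: "clock": time; "qpos": joint angles; "joint_velocities": joint speeds; "joint_efforts": joint torques, N m; "tool_pos": TCP position; "eef_rot": TCP orientation; "contact_force": force on the tool from outside, world axes, zero at the start; "torque": the same for the moment, N m; "finger_gap": finger opening in m; "grasp_force": force on a finger pad.
Only numpy, scipy, OpenCV 4.12 (cv2) and the standard library are available. Lean on these libraries where they do the work, as an engineer would, in place of code of your own. Each camera call takes 0.05 s, during which the arm holds its last target. There are 200 camera calls.

## Task

Turn the round specimen holder until its pointer stands at the zero mark of the dial. Then lift the reading lens off its wooden rest by the handle and finish while holding it still and level, centred over the brass seal, with the middle of its rim at the height of the little brass finger on the column; do not put it down or let go. Do not knock the lens against the stage, shift the collar with the finger, or disturb the other things on the table.

Things in the scene. Friction and masses are not known exactly. Their poses are not given: they have to be found in the camera images.
- holder (a joint): Angle of the rotary specimen holder, rad, about its vertical axis: 0 = pointer exactly at the zero mark; grows counter-clockwise seen from above; range -2.4 to 2.4, at the start 0.5 to 1.4. The holder is an upright black knurled drum 52 mm in diameter, to be gripped across any diameter; wall 26 to 56 mm above the table. Light friction (0.05 N m); stays where left.
- stage: The fixed stage: a round dial base 128 mm across and 20 mm high, origin under its centre, which is the holder's axis. Its +x axis points to the upright steel focus column (10 mm thick, 210 mm high, 100 mm from the axis), its -x axis to the zero mark. The stage is turned by up to 0.5 rad about vertical.
- zero_mark (a point): The zero mark on the dial's edge, 60 mm from the axis, 20 mm above the table, on the side away from the column: the widest tick, with a small raised tooth on the rim beyond it. Thin ticks follow every 15 degrees to both sides.
- pointer_tip (a point): Tip of the dark steel pointer that sticks out at the holder's foot and turns with it: 7 mm wide, 21 to 25 mm above the table, tip 44 mm from the axis.
- seal_top (a point): Centre of the top face of the brass seal die (34 mm across, 9 mm high) fixed on top of the holder, on the holder's axis, 65 mm above the table.
- focus_finger (a point): Tip of the small brass finger (16 mm long, 3 mm thick) pointing at the seal from the brass collar (22 mm across, 12 mm high) on the focus column; 75 mm from the holder's axis. Its height marks the focal height, 120 to 170 mm above the table. The collar is already set; a push of over 6 N would slide it.
- lens: The loose reading lens, about 0.11 kg: round steel rim 68 mm across and 14 mm thick, straight black handle of 14 x 14 mm section. Origin: centre of the rim's underside; z up along the lens axis; the handle lies along -x, 42 to 146 mm from the lens axis, flush with the rim. Balance point 60 mm from the lens axis. Starts level on its rest, underside 40 mm above the table.
- lens_center (a point): Centre of the lens, 7 mm above the lens's origin: half way up the rim.
- lens_grip (a point): Good place to grip the handle, 66 mm from the lens axis, half way up the handle (47 mm above the table at the start); same axes as the lens. Close the fingers across the handle (along its y).
- lens_rest: The fixed wooden lens rest: board 180 x 70 x 8 mm, origin on the table under the grip place of the handle; two pillars 56 mm wide, up to 40 mm above the table, at x = 44 to 88 mm (under the rim) and x = -76 to -56 mm (under the handle's end); between them the handle is free below and at both sides.
- paperweight: Bystander, not to be disturbed: a turned steel paperweight with a knob top, 48 mm across, 44 mm high; origin under its middle.
- sponge_block: Bystander, not to be disturbed: a white block eraser 60 x 36 x 24 mm; origin under its middle.
- bone_folder: Bystander, not to be disturbed: a flat bone folder 140 x 20 x 5 mm; origin under its middle.
- paste_jar: Bystander, not to be disturbed: a closed jar 60 mm across, 70 mm high; origin under its middle.
- dust_brush: Bystander, not to be disturbed: a dusting brush lying flat, handle to -x, about 200 mm long.
- clip_cup: Bystander, not to be disturbed: an open grey cup 72 mm across, 75 mm high; origin under its middle.
Not all that is in view belongs to the job. There is more than one size of the lens; the job needs the middle-sized.

How it is judged:
By the outcome, as a careful person would: the job done as asked, in the order asked, and still so for the second after the job is handed in, while the arm keeps its last pose, push and grip.
It also fails if it takes over 54 s, if anything falls off the work surface, if the arm or the gripper's body presses on something with over 40 N, if the wrist force passes 120 N, or if a joint passes its speed limit or range.

## Working session

There is one attempt and no reset: what is moved stays moved. The work goes in short steps, Python scripts to look and compute and a tool call to move; the robot and the scene stay as the last step left them, time stands still between calls to the robot, and variables do not carry over. Pictures are saved under pics/ and viewed, at most 10 in all, crops included, and the job is handed in when it is done.

Besides the shell and the picture viewer there is one more tool, called as a command line: name --argument value ..., lists and objects as JSON in quotes. servo_tool: Moves the arm, as the interface text tells. Its arguments: {"type":"object","properties":{"deltas":{"type":"array","items":{"type":"array","items":{"type":"array","items":{"type":"number"}}}}},"required":["deltas"]}

```bash
mkdir -p pics; cat > h.py <<'E'
import numpy as np, cv2
from bench import manip, vision
def cam(n):
    c=vision.camera_info(n); return np.array(c["mtx"]),np.array(c["R"]),np.array(c["t"])
def proj(n,X):
    K,R,t=cam(n); p=K@(R@np.array(X,float)+t); return p[:2]/p[2]
def atz(n,px,z):
    K,R,t=cam(n); d=R.T@np.linalg.inv(K)@np.array([px[0],px[1],1.]); C=-R.T@t
    return C+d*(z-C[2])/d[2]
def tri(p1,p2,n1="top",n2="side"):
    A=[];b=[]
    for n,px in((n1,p1),(n2,p2)):
        K,R,t=cam(n); d=R.T@np.linalg.inv(K)@np.array([px[0],px[1],1.]); d/=np.linalg.norm(d); C=-R.T@t
        P=np.eye(3)-np.outer(d,d); A.append(P); b.append(P@C)
    return np.linalg.lstsq(np.vstack(A),np.hstack(b),rcond=None)[0]
E
python3 - <<'E'
from h import *
np.set_printoptions(precision=3,suppress=True)
for n in("top","side"):
    im=vision.read_camera(n); cv2.imwrite(f"pics/{n}0.png",im)
    K,R,t=cam(n); print(n,K[0,0],-R.T@t,R[2])
    for l in("stage","zero_mark","pointer_tip","seal_top","focus_finger","lens","lens_center","lens_grip","lens_rest"):
        print(l,[(np.round(d["point"],1).tolist(),round(d["p"],2)) for d in vision.pinpoint(n,l)][:5])
a=cv2.imread("pics/top0.png");b=cv2.imread("pics/side0.png")
s=manip.get_state();print(s["clock"],s["tool_pos"],s["eef_rot"],s["finger_gap"],manip.nose_length)
E
```

```text
top 417.0944419648094 [0.326 0.015 1.218] [ 0.115 -0.002 -0.993]
stage [([327.4, 182.2], 0.74)]
zero_mark [([323.0, 199.1], 0.69)]
pointer_tip [([339.9, 183.8], 0.54)]
seal_top [([334.2, 179.4], 0.58), ([345.1, 140.3], 0.29)]
focus_finger [([181.3, 153.1], 0.69), ([346.1, 140.6], 0.52), ([343.6, 180.3], 0.43)]
lens [([173.7, 310.5], 0.62), ([185.6, 238.1], 0.59), ([343.2, 182.8], 0.52)]
lens_center [([178.9, 131.3], 0.73), ([177.5, 311.1], 0.59), ([177.0, 236.1], 0.54), ([267.5, 196.5], 0.47)]
lens_grip [([183.3, 220.1], 0.89), ([144.0, 292.3], 0.81)]
lens_rest [([184.5, 154.6], 0.84)]
side 441.8885472866674 [-0.083 -0.87   0.858] [ 0.406  0.679 -0.612]
stage [([312.5, 235.7], 0.91), ([392.7, 278.0], 0.37)]
zero_mark [([289.7, 233.7], 0.95), ([255.5, 207.6], 0.63), ([264.8, 139.1], 0.36)]
pointer_tip [([309.4, 238.9], 0.9)]
seal_top [([310.7, 220.0], 0.8), ([259.8, 207.2], 0.38)]
focus_finger [([204.8, 138.4], 0.57), ([338.0, 184.8], 0.55), ([395.9, 274.9], 0.41)]
lens [([188.5, 179.0], 0.73), ([125.7, 200.1], 0.63), ([263.9, 139.4], 0.6)]
lens_center [([263.7, 141.9], 0.91), ([123.5, 193.5], 0.87), ([185.9, 178.7], 0.6)]
lens_grip [([128.6, 177.5], 0.84), ([249.6, 145.1], 0.73), ([199.2, 170.2], 0.66)]
lens_rest [([248.4, 158.6], 0.73), ([340.2, 184.2], 0.36), ([308.1, 179.0], 0.32)]
1.0 [0.272 0.59  0.233] [[-0.908  0.418 -0.   ]
 [ 0.418  0.908  0.   ]
 [ 0.    -0.    -1.   ]] 0.09305057113325 0.014
```

View pics/top0.png

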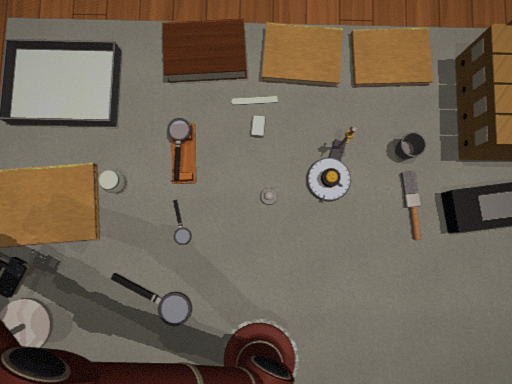

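View pics/side0.png

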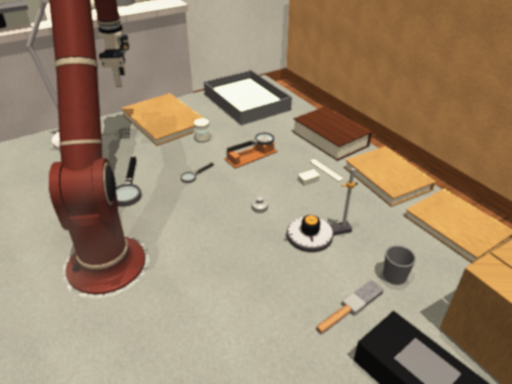

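The top view shows three lenses: the small one at (183,236), the large one at (175,308) and the one on the wooden rest at (178,130). The last is middle-sized and lies on the rest, so it fits the description. The stage is at (329,179), its column foot towards (348,132). I'll confirm with enlarged crops.

```bash
python3 - <<'E'
from h import *
a=cv2.imread("pics/top0.png");b=cv2.imread("pics/side0.png")
def c(i,x,y,w,h): return cv2.resize(i[y:y+h,x:x+w],(400,300),interpolation=cv2.INTER_CUBIC)
m=np.vstack([np.hstack([c(a,295,120,80,60+30)[:, :],c(a,140,110,104,78)]),np.hstack([c(b,280,165,88,90),c(b,215,120,80,60)])])
cv2.imwrite("pics/mos.png",m)
np.set_printoptions(precision=3,suppress=True)
print(atz("top",(334,180),.065),atz("top",(183,132),.047),atz("top",(177,180),.047))
for n in("top","side"):
    vision.read_camera(n)
    for l in("stage","holder","seal_top","lens","focus_finger","pointer_tip","lens_rest"):
        for d in vision.outline_of(n,l)[:4]:
            ys,xs=np.nonzero(d["pixels"]); print(n,l,round(d["p"],2),np.round(d["bbox"]),len(xs),xs.mean().round(1),ys.mean().round(1))
E
```

```text
[ 0.501 -0.198  0.065] [0.634 0.232 0.047] [0.494 0.244 0.047]
top stage 0.66 [308. 128. 357. 204.] 1843 330.9 172.7
top holder 0.59 [320. 165. 341. 184.] 319 330.8 177.7
top seal_top 0.51 [324. 169. 342. 185.] 323 330.9 177.6
top lens 0.88 [112. 274. 193. 326.] 1280 162.9 302.2
top lens 0.86 [169. 115. 187. 181.] 621 178.5 139.9
top lens 0.8 [174. 200. 188. 245.] 320 181.2 229.3
top focus_finger 0.4 [344. 129. 354. 139.] 35 348.3 135.0
top pointer_tip 0.6 [320. 167. 343. 188.] 325 331.0 177.6
top pointer_tip 0.41 [263. 190. 280. 202.] 208 269.1 196.0
top lens_rest 0.77 [170. 121. 197. 183.] 913 185.3 159.2
side stage 0.9 [285. 170. 360. 255.] 1940 319.9 227.4
side holder 0.95 [302. 214. 323. 240.] 350 310.8 226.6
side seal_top 0.77 [301. 216. 322. 241.] 370 311.0 225.7
side lens 0.79 [114. 159. 141. 210.] 690 129.1 187.2
side lens 0.54 [181. 161. 217. 183.] 208 193.7 174.4
side focus_finger 0.41 [340. 180. 356. 190.] 70 350.7 184.9
side pointer_tip 0.76 [300. 217. 322. 243.] 415 310.8 226.1
side lens_rest 0.84 [222. 144. 276. 170.] 662 249.8 155.4
```

View pics/mos.png

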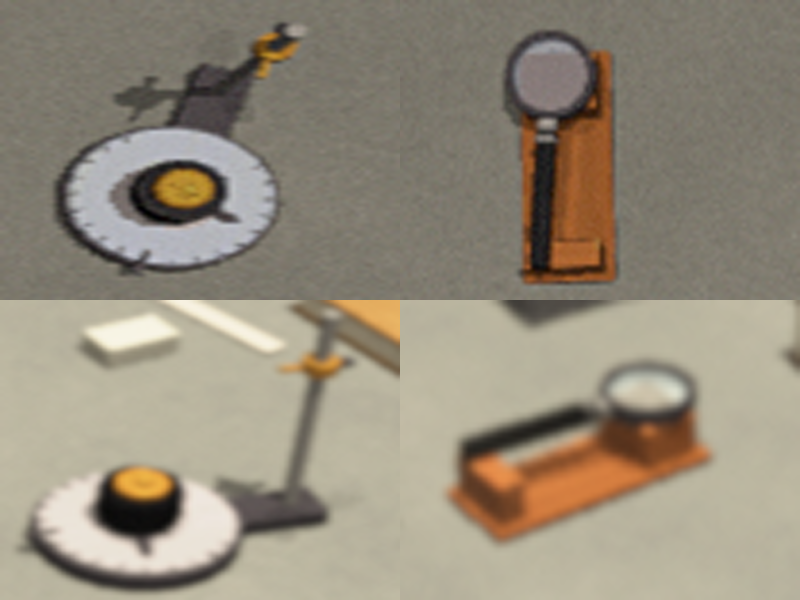

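```bash
cat > stage.py <<'E'
from h import *
from scipy.optimize import least_squares
np.set_printoptions(precision=4,suppress=True)
# white dial fits
for n,(x,y,w,h) in(("top",(300,150,60,60)),("side",(280,205,60,52))):
    im=vision.read_camera(n); g=im.min(axis=2); m=np.zeros_like(g); m[y:y+h,x:x+w]=(g[y:y+h,x:x+w]>140)*255
    cs=max(cv2.findContours(m,cv2.RETR_EXTERNAL,cv2.CHAIN_APPROX_NONE)[0],key=cv2.contourArea)
    W=np.array([atz(n,p[0],.02)[:2] for p in cs])
    H=cv2.convexHull(W.astype(np.float32))[:,0]
    f=least_squares(lambda q:np.hypot(*(H-q[:2]).T)-q[2],[.5,-.2,.06],loss="soft_l1",f_scale=.002)
    print(n,"dial",f.x)
    # brass seal
    b=im.astype(int); mm=np.zeros_like(g); s=(b[...,2]-b[...,0]>60); mm[y:y+h,x:x+w]=s[y:y+h,x:x+w]
    ys,xs=np.nonzero(mm); c=(xs.mean(),ys.mean()); print("seal",len(xs),c,atz(n,c,.0645))
    for l in("zero_mark","pointer_tip","focus_finger","seal_top"):
        print(l,[(np.round(d["point"],1).tolist(),round(d["p"],2)) for d in vision.pinpoint(n,l)][:3])
E
python3 stage.py; python3 - <<'E'
from h import *
np.set_printoptions(precision=4,suppress=True)
print("pt",atz("top",(342.4,185.4),.023),atz("side",(312.1,240),.023))
print("zm",atz("top",(322.4,198.6),.02),atz("side",(286.5,238.5),.02),atz("side",(289.7,233.7),.02))
print("finger",tri((347.4,141.6),(342.3,185.4)))
print("top of col",tri((353,128.5),(352.5,170)))
print("lens c",tri((178.5,129),(263.7,140)),atz("top",(178.5,129),.047),atz("side",(263.7,140),.047))
print("hend",atz("top",(176.4,179.7),.052),"rest")
E
```

```text
top dial [ 0.5123 -0.1918  0.0588]
seal 114 (np.float64(331.4736842105263), np.float64(176.21929824561403)) [ 0.5118 -0.1913  0.0645]
zero_mark [([319.9, 199.4], 0.95)]
pointer_tip [([340.2, 185.9], 0.62)]
focus_finger [([344.7, 141.2], 0.38), ([255.2, 100.7], 0.19)]
seal_top [([334.9, 178.0], 0.87)]
side dial [ 0.5032 -0.1883  0.1159]
seal 112 (np.float64(310.9107142857143), np.float64(219.63392857142858)) [ 0.5091 -0.1958  0.0645]
zero_mark [([290.0, 235.2], 0.78)]
pointer_tip [([310.2, 237.4], 0.88)]
focus_finger [([308.7, 236.5], 0.61), ([338.1, 185.3], 0.42)]
seal_top [([310.5, 238.3], 0.74), ([203.6, 137.7], 0.71), ([310.0, 219.3], 0.59)]
pt [ 0.4923 -0.2303  0.023 ] [ 0.4931 -0.2272  0.023 ]
zm [ 0.453 -0.173  0.02 ] [ 0.44   -0.1843  0.02  ] [ 0.4581 -0.1736  0.02  ]
finger [ 0.5873 -0.2149  0.1613]
top of col [ 0.6102 -0.2195  0.2045]
lens c [0.6441 0.2481 0.0375] [0.6425 0.2458 0.047 ] [0.6346 0.2355 0.047 ]
hend [0.4945 0.2444 0.052 ] rest
```

```bash
cat > ang.py <<'E'
from h import *
import sys
np.set_printoptions(precision=3,suppress=True,linewidth=160)
def run(save=None):
    outs=[]
    for n,c0 in(("top",(.5121,-.1916)),("side",(.5095,-.1955))):
        im=vision.read_camera(n); g=im.mean(axis=2).astype(np.float32)
        th=np.deg2rad(np.arange(0,360,.5))
        def samp(c,r,z):
            P=np.stack([c[0]+r*np.cos(th),c[1]+r*np.sin(th),np.full_like(th,z)])
            K,R,t=cam(n); q=K@(R@P+t[:,None]); q=(q[:2]/q[2]).astype(np.float32)
            return cv2.remap(g,q[0][None],q[1][None],cv2.INTER_CUBIC)[0]
        # refine centre: dial rim edge, max radial contrast (in 58 vs out 69)
        best=max(((np.minimum(np.mean([samp(c,.056,.02),samp(c,.060,.02)],0),200).mean()+0*k,c) for k,c in enumerate([(c0[0]+i*.0005,c0[1]+j*.0005) for i in range(-10,11) for j in range(-10,11)])))
        c=best[1]
        # ticks
        best=[]
        for r in(.052,.054,.056,.058):
            p=samp(c,r,.02); F=np.sum(p*np.exp(-24j*th)); best.append(-F)  # dark -> minima
        F=sum(best); tick=np.rad2deg(np.angle(F)*-1/24)%15
        print(n,"centre",c,"tick phase",tick,"amp",[round(abs(x)/len(th)*2,1) for x in best])
        z=np.mean([samp(c,r,.02) for r in(.056,.058,.060)],0)
        k=np.argsort(z)[:14]; print(" darkest mark deg",np.sort(th[k]*180/np.pi))
        for r in(.032,.035,.038,.041):
            p=samp(c,r,.025); w=np.clip(np.median(p)-15-p,0,None)
            a=np.deg2rad(np.rad2deg(th)); i=np.argmin(p); sel=np.abs((th-th[i]+np.pi)%(2*np.pi)-np.pi)<.35
            print("  r",r,"min at",np.rad2deg(th[i]),"centroid",np.rad2deg(np.angle(np.sum(w[sel]*np.exp(1j*th[sel])))),p.min(),np.median(p))
        x=np.arange(-75,75,.5)/1000; X,Y=np.meshgrid(x,x)
        P=np.stack([c[0]-Y.ravel(),c[1]-X.ravel(),np.full(X.size,.02)]);K,R,t=cam(n);q=K@(R@P+t[:,None]);q=(q[:2]/q[2]).astype(np.float32).reshape(2,*X.shape)
        outs.append(cv2.resize(cv2.remap(im,q[0],q[1],cv2.INTER_CUBIC),(400,400)))
    if save: cv2.imwrite(save,np.hstack(outs))
run(sys.argv[1])
E
python3 ang.py pics/rect1.png
```

```text
top centre (0.5126, -0.1921) tick phase 13.406519448521639 amp [np.float64(4.2), np.float64(10.8), np.float64(16.6), np.float64(16.6)]
 darkest mark deg [ 59.   59.5 161.  161.5 162.  162.5 163.  163.5 164.  164.5 238.  283.  283.5 284. ]
  r 0.032 min at 236.00000000000003 centroid -122.70663747630512 61.765884 139.93835
  r 0.035 min at 238.0 centroid -122.3979645688237 57.29444 182.93988
  r 0.038 min at 238.50000000000003 centroid -121.74680078074583 63.090282 183.82866
  r 0.041 min at 238.50000000000003 centroid -120.996322857424 87.98997 183.23288
side centre (0.5135, -0.1905) tick phase 13.200178646149041 amp [np.float64(3.4), np.float64(4.7), np.float64(5.8), np.float64(6.0)]
 darkest mark deg [29.  29.5 30.  30.5 31.  31.5 32.  32.5 66.  66.5 67.  67.5 68.  68.5]
  r 0.032 min at 87.5 centroid 87.35697314167798 24.661531 186.91678
  r 0.035 min at 84.5 centroid 83.85743833373212 29.537212 216.6113
  r 0.038 min at 82.0 centroid 80.63015888619087 35.88789 225.03497
  r 0.041 min at 79.0 centroid 77.1247130327374 46.273323 225.43463
```

View pics/rect1.png

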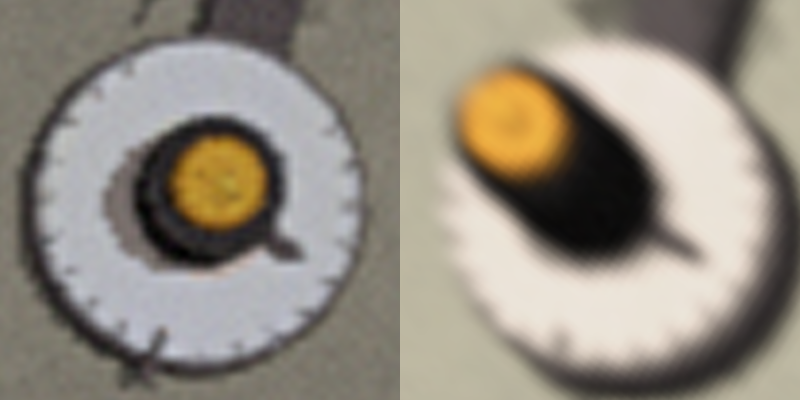

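Both views agree. The zero tick is at bearing 163° (stage yaw about −17°) and the pointer at about 238.5°, so the holder angle is about 75°. In the rectified crops the pointer tip is at (300,255) and (700,258), and the zero mark at (157,340) and (563,340). The axis is near (0.5125,−0.192).

```bash
cat >> h.py <<'E'
def go(x,y,z,yaw):
    "tool deltas (cm, rad) to TCP x,y,z with tool-y bearing yaw (deg, mod 180)"
    s=manip.get_state(); R=np.array(s["eef_rot"]); p=np.array(s["tool_pos"])
    b=np.degrees(np.arctan2(R[1,1],R[0,1])); d=(yaw-b+90)%180-90
    print("t %.2f pos %s yaw %.2f gap %.4f f %s gf %.1f tilt %s"%(s["clock"],p.round(4),b,s["finger_gap"],np.round(s["contact_force"],1),s["grasp_force"],R[:,2].round(4)))
    print("   cm",(R.T@(np.array([x,y,z])-p)*100).round(2),"turn",round(-np.radians(d),3),"j",np.round(s["qpos"],0))
E
python3 -c "
from h import *
go(.45,.2,.25,65.3); go(.5125,-.192,.25,111)"
```

```text
t 2.40 pos [0.272  0.5903 0.2326] yaw 65.26 gap 0.0928 f [-0.1 -0.6 -0.4] gf 0.0 tilt [-1.e-04 -1.e-04 -1.e+00]
   cm [-32.5  -28.    -1.73] turn -0.001 j [-67.  35.  -1.  82.   0.  63.  -2.]
t 2.40 pos [0.272  0.5903 0.2326] yaw 65.26 gap 0.0928 f [-0.1 -0.6 -0.4] gf 0.0 tilt [-1.e-04 -1.e-04 -1.e+00]
   cm [-54.58 -60.99  -1.73] turn -0.798 j [-67.  35.  -1.  82.   0.  63.  -2.]
```

The manual's scale: shifts go in shares of 60 cm and turns go in shares of 2 rad. Converting my numbers, -32 cm / 60 = -0.5333, -28.2 cm / 60 = -0.47.

servo_tool --deltas '[[[1,-0.5333,-0.47,-0.0283,0],[1,-0.5333,-0.47,-0.0283,0],[1,-0.5333,-0.47,-0.0283,0],[1,-0.5333,-0.47,-0.0283,0],[1,-0.5333,-0.47,-0.0283,0],[1,-0.5333,-0.47,-0.0283,0],[1,-0.5333,-0.47,-0.0283,0],[1,-0.5333,-0.47,-0.0283,0],[1,-0.5333,-0.47,-0.0283,0],[1,-0.5333,-0.47,-0.0283,0]]]'

```text
clock: 3.23
tool_pos: [0.4411, 0.2078, 0.2498]
eef_rot: [[-0.908, 0.418, 0.001], [0.418, 0.908, 0.001], [-0.001, 0.001, -1.0]]
contact_force: [0.4, 0.1, -0.2]
finger_gap: 0.0929
grasp_force: 0.0
```

```bash
python3 -c "
from h import *
go(.5125,-.192,.25,111)"
```

```text
t 3.23 pos [0.4411 0.2078 0.2498] yaw 65.27 gap 0.0929 f [ 0.4  0.1 -0.2] gf 0.0 tilt [ 9.e-04  5.e-04 -1.e+00]
   cm [-23.21 -33.32  -0.04] turn -0.798 j [-29.  20.   2. 106.  -1.  54.  39.]
```

Scaled: -33.3 cm / 60 = -0.555, -23.2 cm / 60 = -0.3867, -0.8 rad / 2 = -0.4.

servo_tool --deltas '[[[1,-0.3867,-0.555,0,-0.4],[1,-0.3867,-0.555,0,-0.4],[1,-0.3867,-0.555,0,-0.4],[1,-0.3867,-0.555,0,-0.4],[1,-0.3867,-0.555,0,-0.4],[1,-0.3867,-0.555,0,-0.4],[1,-0.3867,-0.555,0,-0.4],[1,-0.3867,-0.555,0,-0.4],[1,-0.3867,-0.555,0,-0.4],[1,-0.3867,-0.555,0,-0.4]]]'

```text
clock: 4.07
tool_pos: [0.5087, -0.173, 0.2496]
eef_rot: [[-0.933, -0.36, 0.001], [-0.36, 0.933, -0.0], [-0.001, -0.0, -1.0]]
contact_force: [1.5, 1.1, 0.8]
finger_gap: 0.0931
grasp_force: 0.0
```

```bash
python3 - <<'E'
from h import *
go(.5125,-.192,.25,111); go(.5125,-.192,.043,111)
a=vision.read_camera("side"); cv2.imwrite("pics/side2.png",cv2.resize(a[80:280,200:430],(690,600)))
E
```

```text
t 4.07 pos [ 0.5087 -0.173   0.2496] yaw 111.10 gap 0.0931 f [1.5 1.1 0.8] gf 0.0 tilt [ 8.e-04 -1.e-04 -1.e+00]
   cm [ 0.33 -1.91 -0.04] turn 0.002 j [ 18.  24.  -2.  99.   1.  57. 127.]
t 4.07 pos [ 0.5087 -0.173   0.2496] yaw 111.10 gap 0.0931 f [1.5 1.1 0.8] gf 0.0 tilt [ 8.e-04 -1.e-04 -1.e+00]
   cm [ 0.34 -1.9  20.66] turn 0.002 j [ 18.  24.  -2.  99.   1.  57. 127.]
```

View pics/side2.png

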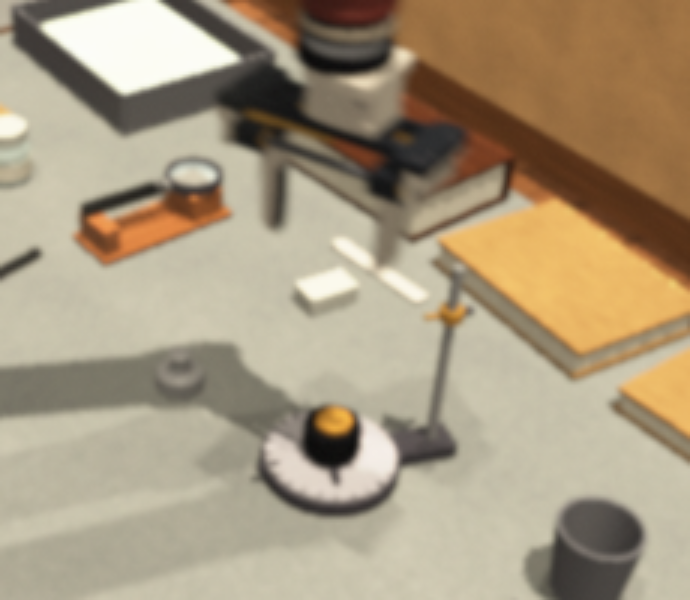

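The picture shows the gripper's long side lying along the closing line, and the column (440,350) is clear of the drum (335,435).

servo_tool --deltas '[[[1,0,0,0,0],[1,0,0,0,0]]]'

```text
clock: 4.28
tool_pos: [0.5084, -0.1714, 0.2491]
eef_rot: [[-0.934, -0.358, -0.0], [-0.358, 0.934, 0.001], [-0.0, 0.001, -1.0]]
contact_force: [0.4, 0.3, -0.5]
finger_gap: 0.093
grasp_force: 0.0
```

```bash
python3 -c "
from h import *
go(.5125,-.1925,.043,111)"
```

```text
t 4.28 pos [ 0.5084 -0.1714  0.2491] yaw 110.97 gap 0.0930 f [ 0.4  0.3 -0.5] gf 0.0 tilt [-2.e-04  6.e-04 -1.e+00]
   cm [ 0.37 -2.13 20.61] turn -0.0 j [ 17.  24.  -2.  99.   1.  57. 127.]
```

Scaled: 20.6 cm / 60 = 0.3433, 20 cm / 60 = 0.3333.

servo_tool --deltas '[[[1,0.0067,-0.035,0,0],[1,0.0067,-0.035,0.0667,0],[1,0.0067,-0.035,0.1333,0],[1,0.0067,-0.035,0.2,0],[1,0.0067,-0.035,0.25,0],[1,0.0067,-0.035,0.2833,0],[1,0.0067,-0.035,0.3167,0],[1,0.0067,-0.035,0.3333,0],[1,0.0067,-0.035,0.3433,0],[1,0.0067,-0.035,0.3433,0]]]'

```text
clock: 5.12
tool_pos: [0.5123, -0.1905, 0.0427]
eef_rot: [[-0.932, -0.362, -0.001], [-0.362, 0.932, 0.001], [0.001, 0.001, -1.0]]
contact_force: [0.6, -0.7, 0.7]
finger_gap: 0.093
grasp_force: 0.0
```

servo_tool --deltas '[[[0.62,0,0,0,0],[0.6,0,0,0,0],[0.58,0,0,0,0],[0.57,0,0,0,0],[0.56,0,0,0,0]]]'

```text
clock: 5.53
tool_pos: [0.5127, -0.1922, 0.0439]
eef_rot: [[-0.933, -0.36, 0.001], [-0.36, 0.933, -0.0], [-0.001, -0.001, -1.0]]
contact_force: [0.5, 0.7, -0.1]
finger_gap: 0.0641
grasp_force: 0.0
```

```bash
python3 -c "
from h import *
go(.5125,-.1925,.043,111)"
```

```text
t 5.53 pos [ 0.5127 -0.1922  0.0439] yaw 111.09 gap 0.0641 f [ 0.5  0.7 -0.1] gf 0.0 tilt [ 1.2e-03 -5.0e-04 -1.0e+00]
   cm [ 0.03 -0.02  0.09] turn 0.002 j [ 19.  41.  -1. 109.   1.  30. 128.]
```

Now close fully.

servo_tool --deltas '[[[0.55,0,0,0,0],[0.54,0,0,0,0],[0.5,0,0,0,0],[0.4,0,0,0,0],[0.4,0,0,0,0],[0.4,0,0,0,0]]]'

```text
clock: 6.03
tool_pos: [0.5127, -0.1926, 0.0435]
eef_rot: [[-0.933, -0.36, 0.001], [-0.36, 0.933, -0.001], [-0.0, -0.001, -1.0]]
contact_force: [0.3, -2.0, 2.0]
finger_gap: 0.0513
grasp_force: 30.0
```

```bash
python3 -c "
from h import *
go(.5125,-.1925,.043,35.7)"
```

```text
t 6.03 pos [ 0.5127 -0.1926  0.0435] yaw 111.08 gap 0.0513 f [ 0.3 -2.   2. ] gf 30.0 tilt [ 8.e-04 -1.e-03 -1.e+00]
   cm [0.02 0.02 0.05] turn 1.316 j [ 19.  41.  -1. 109.   2.  30. 128.]
```

Scaled: 0.7 rad / 2 = 0.35.

servo_tool --deltas '[[[0.4,0,0,0,0.035],[0.4,0,0,0,0.07],[0.4,0,0,0,0.105],[0.4,0,0,0,0.14],[0.4,0,0,0,0.175],[0.4,0,0,0,0.21],[0.4,0,0,0,0.245],[0.4,0,0,0,0.28],[0.4,0,0,0,0.315],[0.4,0,0,0,0.35]]]'

```text
clock: 6.87
tool_pos: [0.5127, -0.1921, 0.0435]
eef_rot: [[-0.944, 0.329, 0.001], [0.329, 0.944, -0.0], [-0.001, -0.0, -1.0]]
contact_force: [0.7, -1.0, 2.0]
finger_gap: 0.0515
grasp_force: 30.0
```

```bash
python3 -c "
from h import *
go(.5125,-.1925,.043,35.7)"
```

```text
t 6.87 pos [ 0.5127 -0.1921  0.0435] yaw 70.80 gap 0.0515 f [ 0.7 -1.   2. ] gf 30.0 tilt [ 8.e-04 -4.e-04 -1.e+00]
   cm [ 0.01 -0.04  0.05] turn 0.613 j [ 12.  41.  10. 109. -13.  30. 101.]
```

Scaled: 0.612 rad / 2 = 0.306.

servo_tool --deltas '[[[0.4,0,0,0,0.04],[0.4,0,0,0,0.08],[0.4,0,0,0,0.12],[0.4,0,0,0,0.16],[0.4,0,0,0,0.2],[0.4,0,0,0,0.24],[0.4,0,0,0,0.275],[0.4,0,0,0,0.3],[0.4,0,0,0,0.306],[0.4,0,0,0,0.306]]]'

```text
clock: 7.7
tool_pos: [0.513, -0.1918, 0.0435]
eef_rot: [[-0.587, 0.809, 0.001], [0.809, 0.587, -0.0], [-0.001, 0.001, -1.0]]
contact_force: [0.8, -0.5, 3.2]
finger_gap: 0.0517
grasp_force: 30.0
```

servo_tool --deltas '[[[0.4,0,0,0,0],[0.45,0,0,0,0],[0.6,0,0,0,0],[0.8,0,0,0,0],[0.9,0,0,0,0],[0.9,0,0,0,0],[0.9,0,0,0,0]]]'

```text
clock: 8.28
tool_pos: [0.5119, -0.1917, 0.0429]
eef_rot: [[-0.587, 0.81, -0.001], [0.81, 0.587, 0.0], [0.001, -0.001, -1.0]]
contact_force: [0.4, -0.5, 0.0]
finger_gap: 0.078
grasp_force: 0.0
```

```bash
python3 -c "
from h import *
go(.5125,-.1925,.25,35.7)"
```

```text
t 8.28 pos [ 0.5119 -0.1917  0.0429] yaw 35.93 gap 0.0780 f [ 0.4 -0.5  0. ] gf 0.0 tilt [-1.1e-03  5.0e-04 -1.0e+00]
   cm [-8.000e-02 -1.000e-02 -2.071e+01] turn 0.004 j [  6.  42.  19. 109. -24.  32.  77.]
```

Scaled: -20.5 cm / 60 = -0.3417, -17 cm / 60 = -0.2833.

servo_tool --deltas '[[[1,0,0,-0.0333,0],[1,0,0,-0.0833,0],[1,0,0,-0.15,0],[1,0,0,-0.2167,0],[1,0,0,-0.2833,0],[1,0,0,-0.3417,0],[1,0.0667,0.0333,-0.3417,0],[1,0.1167,0.05,-0.3417,0],[1,0.1667,0.0833,-0.3417,0],[1,0.2333,0.1,-0.3417,0]]]'

```text
clock: 9.12
tool_pos: [0.4799, -0.0421, 0.2485]
eef_rot: [[-0.586, 0.81, 0.003], [0.81, 0.586, -0.001], [-0.002, 0.002, -1.0]]
contact_force: [0.9, 0.7, 0.0]
finger_gap: 0.093
grasp_force: 0.0
```

Scaled: 14 cm / 60 = 0.2333, 12 cm / 60 = 0.2.

servo_tool --deltas '[[[1,0.05,0.025,0,0],[1,0.1,0.05,0,0],[1,0.15,0.075,0,0],[1,0.2,0.1,0,0],[1,0.2333,0.1167,0,0],[1,0.2333,0.1167,0,0]]]'

```text
clock: 9.62
tool_pos: [0.4517, 0.1172, 0.2476]
eef_rot: [[-0.595, 0.804, -0.002], [0.804, 0.595, 0.003], [0.004, -0.0, -1.0]]
contact_force: [-1.2, 0.5, 0.0]
finger_gap: 0.093
grasp_force: 0.0
```

```bash
python3 ang.py pics/rect2.png; python3 - <<'E'
from h import *
go(.5125,-.1925,.25,35.7)
n="top"; im=vision.read_camera(n)
for n in("top","side"):
    im=vision.read_camera(n)
    for l in("lens_center","lens_grip","lens"):
        print(n,l,[(np.round(d["point"],1).tolist(),round(d["p"],2)) for d in vision.pinpoint(n,l)][:4])
E
```

```text
top centre (0.5126, -0.1921) tick phase 13.417251105963155 amp [np.float64(4.4), np.float64(11.7), np.float64(18.6), np.float64(18.4)]
 darkest mark deg [ 58.5  59.   59.5 161.  161.5 162.  162.5 163.  163.5 164.  164.5 165.  237.5 238. ]
  r 0.032 min at 162.0 centroid 162.41607262360276 78.187355 162.44456
  r 0.035 min at 162.0 centroid 163.3375357260266 73.32874 202.91794
  r 0.038 min at 162.5 centroid 163.42366892469443 71.37912 202.76233
  r 0.041 min at 164.0 centroid 163.17828511697581 78.701164 201.70316
side centre (0.5135, -0.1905) tick phase 13.134697188124122 amp [np.float64(3.3), np.float64(4.6), np.float64(5.7), np.float64(5.9)]
 darkest mark deg [29.  29.5 30.  30.5 31.  31.5 65.5 66.  66.5 67.  67.5 68.  68.5 69. ]
  r 0.032 min at 87.5 centroid 87.20360870588893 26.287346 181.39957
  r 0.035 min at 84.5 centroid 83.61456339689241 29.809124 214.61758
  r 0.038 min at 82.0 centroid 80.51337615059788 33.014175 227.02333
  r 0.041 min at 79.5 centroid 77.36442420908395 42.181717 230.01207
t 9.72 pos [0.4529 0.1115 0.248 ] yaw 36.06 gap 0.0930 f [ 1.1 -0.7 -0.7] gf 0.0 tilt [-7.e-04 -6.e-04 -1.e+00]
   cm [-28.08 -13.08  -0.18] turn 0.006 j [-36.  19.  27. 110. -11.  53.  32.]
top lens_center [([180.2, 131.8], 0.91)]
top lens_grip [([142.7, 291.8], 0.64)]
top lens [([178.9, 128.5], 0.92)]
side lens_center [([264.6, 137.4], 0.79), ([186.7, 178.7], 0.69), ([124.1, 196.5], 0.62)]
side lens_grip [([248.0, 144.9], 0.78), ([129.2, 177.3], 0.58), ([198.1, 169.8], 0.46)]
side lens [([126.6, 201.0], 0.85), ([263.5, 140.6], 0.65), ([185.8, 177.9], 0.57)]
```

View pics/rect2.png

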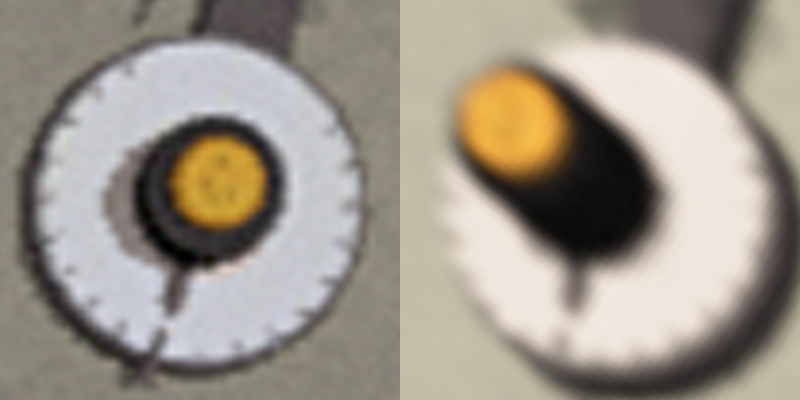

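```bash
cat > fit.py <<'E'
from h import *
from scipy.optimize import minimize
np.set_printoptions(precision=4,suppress=True)
S=8
def hull(n,P):
    K,R,t=cam(n); q=K@(R@np.array(P).T+t[:,None]); return cv2.convexHull((q[:2]/q[2]).T.astype(np.float32))[:,0]
def ring(c,r,z,m=60):
    a=np.linspace(0,2*np.pi,m,endpoint=False); return [(c[0]+r*np.cos(x),c[1]+r*np.sin(x),z) for x in a]
for n in("top","side"):
    im=np.mean([vision.read_camera(n).astype(float) for _ in range(3)],0); g=im.mean(axis=2)
    x0,y0=np.round(proj(n,(.512,-.193,.03))).astype(int)-30
    G=g[y0:y0+60,x0:x0+60]; B=(im[...,2]-im[...,0])[y0:y0+60,x0:x0+60]
    ok=cv2.dilate((B>45).astype(np.uint8),np.ones((3,3)))==0
    def fill(Hs):
        m=np.zeros((60*S,60*S),np.uint8)
        for H in Hs: cv2.fillPoly(m,[np.round(((H-[x0,y0]+.5)*S-.5)*16).astype(np.int32)],1,shift=4)
        return m.astype(np.float32)
    def model(p,blur):
        cx,cy,a=p; u=np.array([np.cos(a),np.sin(a)]); v=np.array([-u[1],u[0]]); c=np.array([cx,cy])
        box=[(*(c+r*u+s*v),z) for r in(.02,.044) for s in(-.0035,.0035) for z in(.021,.025)]
        d=fill([hull(n,ring(c,.026,.021)+ring(c,.026,.056)),hull(n,box)])
        return cv2.resize(cv2.GaussianBlur(d,(0,0),blur*S),(60,60),interpolation=cv2.INTER_AREA)
    roi=fill([hull(n,ring((.512,-.193),.051,.02))]); roi=cv2.resize(roi,(60,60),interpolation=cv2.INTER_AREA)>.9
    sel=roi&ok
    def cost(q,full=False):
        M=model(q[:3],q[3])[sel]; y=G[sel]
        A=np.stack([M,1-M],1); co=np.array([40,np.median(y[M<.02])])
        for _ in range(4):
            r=y-A@co; w=1/np.sqrt(1+(r/15)**2); co=np.linalg.lstsq(A*w[:,None]**.5,y*w**.5,rcond=None)[0]
        r=y-A@co; return np.mean(15**2*(np.sqrt(1+(r/15)**2)-1))
    best=min((minimize(cost,[.512,-.193,np.radians(a),b],method="Nelder-Mead",options=dict(initial_simplex=np.array([[.512,-.193,np.radians(a),b]]*5)+np.vstack([np.zeros(4),np.diag([.003,.003,.08,.3])]),maxiter=300)) for a in(157,164,171) for b in(.6,)),key=lambda r:r.fun)
    c=best.x[:2]; print(n,"c",c,"pointer",np.degrees(best.x[2]),"blur",best.x[3],"cost",best.fun)
    th=np.deg2rad(np.arange(0,360,.5)); K,R,t=cam(n); F=0; Z=[]
    for r in(.054,.056,.058,.060):
        q=K@(R@np.stack([c[0]+r*np.cos(th),c[1]+r*np.sin(th),np.full_like(th,.02)])+t[:,None]); q=(q[:2]/q[2]).astype(np.float32)
        p=cv2.remap(g.astype(np.float32),q[0][None],q[1][None],cv2.INTER_CUBIC)[0]; F-=np.sum(p*np.exp(-24j*th)); Z.append(p)
    z=np.mean(Z[:3],0); k=slice(int(150*2),int(178*2)); i=np.argmin(z[k])+300; w=slice(i-10,i+11); ww=np.clip(np.percentile(z[k],80)-z[w],0,None)
    print("   phase",np.rad2deg(-np.angle(F)/24)%15,"zero tick centroid",np.sum(ww*np.rad2deg(th[w]))/ww.sum())
E
python3 fit.py
```

```text
top c [ 0.5119 -0.19  ] pointer 166.1561767990262 blur 0.7029410250227572 cost 71.22874895056798
   phase 14.12946863474538 zero tick centroid 164.828201020416
side c [ 0.514  -0.1886] pointer 170.35443371808847 blur 1.2283734948729377 cost 46.48359817255853
   phase 14.089500478302723 zero tick centroid 166.7037559216618
```

```bash
cat > fit2.py <<'E'
from h import *
from scipy.optimize import least_squares
np.set_printoptions(precision=4,suppress=True)
S=8
exec(open("fit.py").read().split("S=8")[1].split("for n in")[0])
for n in("top","side"):
    bf=cv2.imread(f"pics/{n}0.png").mean(axis=2); af=np.mean([vision.read_camera(n).mean(axis=2) for _ in range(4)],0)
    x0,y0=np.round(proj(n,(.512,-.193,.03))).astype(int)-30; cr=lambda i:i[y0:y0+60,x0:x0+60]
    def fill(Hs):
        m=np.zeros((60*S,60*S),np.uint8)
        for H in Hs: cv2.fillPoly(m,[np.round(((H-[x0,y0]+.5)*S-.5)*16).astype(np.int32)],1,shift=4)
        return m.astype(np.float32)
    rs=lambda m:cv2.resize(m,(60,60),interpolation=cv2.INTER_AREA)
    def ptr(c,a,blur):
        u=np.array([np.cos(a),np.sin(a)]); v=np.array([-u[1],u[0]])
        box=[(*(c+r*u+s*v),z) for r in(.02,.044) for s in(-.0035,.0035) for z in(.021,.025)]
        d=fill([hull(n,box)])*(1-fill([hull(n,ring(c,.026,.021)+ring(c,.026,.056))]))
        return rs(cv2.GaussianBlur(d,(0,0),blur*S))
    roi=(rs(fill([hull(n,ring((.512,-.192),.050,.02))]))>.9)&(rs(fill([hull(n,ring((.512,-.192),.028,.02)+ring((.512,-.192),.027,.057))]))<.1)
    wh=lambda i:np.median(i[roi]); D=(cr(af)/wh(cr(af))-cr(bf)/wh(cr(bf)))[roi]
    def res(q,rot=None):
        c=q[:2]; return 30*(q[4]*(ptr(c,q[2]+(q[5] if rot is None else rot),q[3])-ptr(c,q[2],q[3]))[roi]-D)
    for rot in(np.radians(75.15),None):
        q0=[.512,-.192,np.radians(165),.7,.7]+([1.31] if rot is None else [])
        f=least_squares(res,q0,args=(rot,),loss="soft_l1",diff_step=[4e-3,1e-2,1e-2,.1,.05]+([.01] if rot is None else []),x_scale=[.001,.001,.03,.3,.3]+([.03] if rot is None else []))
        print(n,f.x,"pointer",np.degrees(f.x[2]),"rms",np.sqrt(2*f.cost/roi.sum())/30)
    c=f.x[:2]; g=af.astype(np.float32)
    th=np.deg2rad(np.arange(0,360,.5)); K,R,t=cam(n)
    for c in(f.x[:2],):
        z=[]
        for r in(.053,.055,.057,.059):
            q=K@(R@np.stack([c[0]+r*np.cos(th),c[1]+r*np.sin(th),np.full_like(th,.02)])+t[:,None]); q=(q[:2]/q[2]).astype(np.float32)
            z.append(cv2.remap(g,q[0][None],q[1][None],cv2.INTER_CUBIC)[0])
        for zz in(z[0],z[1],z[2],np.mean(z,0)):
            k=slice(310,350); i=np.argmin(zz[k])+310; w=slice(i-9,i+10); ww=np.clip(np.percentile(zz[k],75)-zz[w],0,None)
            print("   tick",np.rad2deg(th[i]),(np.sum(ww*np.rad2deg(th[w]))/ww.sum()).round(2),zz[i].round(0))
E
python3 fit2.py
```

```text
top [ 0.5125 -0.191   2.877   0.4359  0.6112] pointer 164.83939938224037 rms 0.019454730443564824
top [ 0.513  -0.1907  2.8933  0.4367  0.6209  1.2875] pointer 165.77622194795532 rms 0.018834790972605635
   tick 165.0 165.05 109.0
   tick 165.0 164.86 106.0
   tick 164.5 164.57 99.0
   tick 164.5 164.62 102.0
side [ 0.5122 -0.1925  2.8764  0.69    0.4584] pointer 164.80421628166536 rms 0.015722069290278824
side [ 0.5137 -0.1917  2.9175  0.7133  0.4985  1.2358] pointer 167.15929541910006 rms 0.011709640851204293
   tick 163.5 163.26 190.0
   tick 163.5 163.43 176.0
   tick 164.0 163.86 166.0
   tick 163.5 163.51 173.0
```

The views agree: pointer at 164.8° in both, zero tick at 163.5–164.6°. The holder stands at zero to within about 1°, with the tip at (172,305) in line with the tick at (155,345). Next I measure the lens.

```bash
cat > lens.py <<'E'
from h import *
from scipy.optimize import minimize
np.set_printoptions(precision=4,suppress=True)
S=4
exec(open("fit.py").read().split("S=8")[1].split("for n in")[0])
def sil(n,q,z0):
    x,y,a=q; u=np.array([np.cos(a),np.sin(a)]); v=np.array([-u[1],u[0]]); c=np.array([x,y])
    m=np.zeros((384*S,512*S),np.uint8)
    for H in(hull(n,ring(c,.034,z0)+ring(c,.034,z0+.014)),hull(n,[(*(c-r*u+s*v),z) for r in(.034,.146) for s in(-.007,.007) for z in(z0,z0+.014)])):
        cv2.fillPoly(m,[np.round(((H+.5)*S-.5)*16).astype(np.int32)],1,shift=4)
    return cv2.resize(m.astype(np.float32),(512,384),interpolation=cv2.INTER_AREA)
def fit(n,q0,z0,label="lens"):
    vision.read_camera(n); c=proj(n,(*q0[:2],z0)); r=[]
    for d in vision.outline_of(n,label):
        M=d["pixels"].astype(np.float32)
        if (M*sil(n,q0,z0)).sum()<.3*M.sum(): continue
        f=minimize(lambda q:np.abs(sil(n,q,z0)-M).sum()/M.sum(),q0,method="Nelder-Mead",options=dict(initial_simplex=np.array([q0]*4)+np.vstack([np.zeros(3),np.diag([.008,.008,.08])]),maxiter=200))
        print(n,"p",round(d["p"],2),"lens x,y,yaw",f.x,"misfit",round(f.fun,3)); r.append(f.x)
    return r
if __name__=="__main__":
    for n in("top","top","side","side"): fit(n,[.64,.243,0.01],.040)
    for n,px in(("top",(178.7,129.3)),("side",(264.4,138.2))): print(n,atz(n,px,.047))
    go(.576,.243,.20,90)
E
python3 lens.py
```

```text
top p 0.69 lens x,y,yaw [0.6438 0.2437 0.0808] misfit 0.767
side p 0.85 lens x,y,yaw [0.6417 0.2443 0.0768] misfit 0.508
side p 0.66 lens x,y,yaw [ 0.6407  0.24   -0.0342] misfit 0.103
top [0.6417 0.2451 0.047 ]
side [0.6431 0.2443 0.047 ]
t 11.27 pos [0.4534 0.1111 0.2482] yaw 35.93 gap 0.0927 f [-0.3  0.1  0.2] gf 0.0 tilt [-0.0001 -0.     -1.    ]
   cm [ 3.49 17.67  4.82] turn -0.944 j [-36.  19.  27. 110. -11.  53.  32.]
```

Scaled: 17.7 cm / 60 = 0.295, 4.8 cm / 60 = 0.08, -0.944 rad / 2 = -0.472.

servo_tool --deltas '[[[1,0.0583,0.295,0.08,-0.472],[1,0.0583,0.295,0.08,-0.472],[1,0.0583,0.295,0.08,-0.472],[1,0.0583,0.295,0.08,-0.472],[1,0.0583,0.295,0.08,-0.472],[1,0.0583,0.295,0.08,-0.472],[1,0.0583,0.295,0.08,-0.472],[1,0.0583,0.295,0.08,-0.472],[1,0.0583,0.295,0.08,-0.472],[1,0.0583,0.295,0.08,-0.472]]]'

```text
clock: 12.1
tool_pos: [0.5762, 0.2431, 0.2001]
eef_rot: [[-1.0, 0.002, -0.0], [0.002, 1.0, -0.0], [0.0, -0.0, -1.0]]
contact_force: [-0.4, -1.2, -0.7]
finger_gap: 0.0931
grasp_force: 0.0
```

servo_tool --deltas '[[[1,0,0,0,0],[1,0,0,0,0]]]'

```text
clock: 12.27
tool_pos: [0.5761, 0.2433, 0.2003]
eef_rot: [[-1.0, 0.001, 0.0], [0.001, 1.0, -0.0], [-0.0, -0.0, -1.0]]
contact_force: [-0.6, 0.3, 1.1]
finger_gap: 0.0928
grasp_force: 0.0
```

```bash
python3 -c "
from h import *
go(.576,.2445,.042,90)"
```

```text
t 12.27 pos [0.5761 0.2433 0.2003] yaw 89.95 gap 0.0928 f [-0.6  0.3  1.1] gf 0.0 tilt [ 0.e+00 -1.e-04 -1.e+00]
   cm [1.000e-02 1.300e-01 1.583e+01] turn -0.001 j [-30.  35.   9.  89.  -6.  57.  71.]
```

servo_tool --deltas '[[[1,0,0.0017,0.05,0],[1,0,0.0017,0.1,0],[1,0,0.0017,0.15,0],[1,0,0.0017,0.2,0],[1,0,0.0017,0.2333,0],[1,0,0.0017,0.2533,0],[1,0,0.0017,0.2633,0],[1,0,0.0017,0.2633,0],[0.8,0,0.0017,0.2633,0],[0.6,0,0.0017,0.2633,0]]]'

```text
clock: 13.1
tool_pos: [0.5774, 0.2447, 0.0439]
eef_rot: [[-1.0, -0.0, 0.003], [-0.0, 1.0, 0.001], [-0.003, 0.001, -1.0]]
contact_force: [0.2, 0.8, 0.1]
finger_gap: 0.084
grasp_force: 0.0
```

servo_tool --deltas '[[[0.5,0,0,0,0],[0.42,0,0,0,0],[0.36,0,0,0,0],[0.31,0,0,0,0],[0.28,0,0,0,0],[0.25,0,0,0,0],[0.22,0,0,0,0],[0.2,0,0,0,0],[0.18,0,0,0,0],[0.16,0,0,0,0]]]'

```text
clock: 13.93
tool_pos: [0.5761, 0.2442, 0.0422]
eef_rot: [[-1.0, -0.0, -0.0], [-0.0, 1.0, -0.0], [0.0, -0.0, -1.0]]
contact_force: [-0.1, 0.3, -0.2]
finger_gap: 0.0181
grasp_force: 0.0
```

servo_tool --deltas '[[[0.12,0,0,0,0],[0.08,0,0,0,0],[0.05,0,0,0,0],[0.05,0,0,0,0],[0.05,0,0,0,0],[0.05,0,0,0,0]]]'

```text
clock: 14.43
tool_pos: [0.5761, 0.2443, 0.0422]
eef_rot: [[-1.0, -0.0, -0.0], [-0.0, 1.0, 0.0], [0.0, 0.0, -1.0]]
contact_force: [0.5, 0.1, 0.3]
finger_gap: 0.0137
grasp_force: 30.0
```

```bash
python3 -c "
from h import *
go(.576,.2445,.22,90)"
```

```text
t 14.43 pos [0.5761 0.2443 0.0422] yaw 90.02 gap 0.0137 f [0.5 0.1 0.3] gf 30.0 tilt [-1.e-04  0.e+00 -1.e+00]
   cm [ 1.000e-02  2.000e-02 -1.778e+01] turn 0.0 j [-29.  46.   7.  96.  -8.  38.  72.]
```

Scaled: -18 cm / 60 = -0.3, -16.5 cm / 60 = -0.275.

servo_tool --deltas '[[[0.05,0,0,-0.0083,0],[0.05,0,0,-0.025,0],[0.05,0,0,-0.05,0],[0.05,0,0,-0.0833,0],[0.05,0,0,-0.1333,0],[0.05,0,0,-0.1833,0],[0.05,0,0,-0.2333,0],[0.05,0,0,-0.275,0],[0.05,0,0,-0.3,0],[0.05,0,0,-0.3,0]]]'

```text
clock: 15.27
tool_pos: [0.5784, 0.2448, 0.2275]
eef_rot: [[-1.0, 0.0, 0.009], [0.0, 1.0, 0.004], [-0.009, 0.004, -1.0]]
contact_force: [0.7, 0.5, -0.1]
finger_gap: 0.0138
grasp_force: 29.9
```

```bash
python3 - <<'E'
from h import *
np.set_printoptions(precision=4,suppress=True)
go(.44,-.05,.222,90)
# focus finger: brass pixels of collar+finger in both views
r={}
for n,(x,y,w,h) in(("top",(335,125,25,22)),("side",(332,175,30,22))):
    im=np.mean([vision.read_camera(n).astype(float) for _ in range(3)],0)
    cv2.imwrite(f"pics/f_{n}.png",cv2.resize(im[y:y+h,x:x+w].astype(np.uint8),(400,352),interpolation=cv2.INTER_CUBIC))
    b=im[...,2]-im[...,0]; m=np.zeros(b.shape); m[y:y+h,x:x+w]=np.clip(b[y:y+h,x:x+w]-35,0,None)
    ys,xs=np.nonzero(m); ww=m[ys,xs]; print(n,len(xs),(xs*ww).sum()/ww.sum(),(ys*ww).sum()/ww.sum(),xs.min(),xs.max(),ys.min(),ys.max())
    print(np.round(m[y:y+h,x:x+w]).astype(int)[:, :] if n=="side" else "")
a=[cv2.imread(f"pics/f_{n}.png") for n in("top","side")]; cv2.imwrite("pics/fing.png",np.hstack(a))
E
```

```text
t 15.27 pos [0.5784 0.2448 0.2275] yaw 90.00 gap 0.0138 f [ 0.7  0.5 -0.1] gf 29.9 tilt [ 0.0087  0.0037 -1.    ]
   cm [ 13.84 -29.48   0.32] turn -0.0 j [-31.  33.  10.  87.  -6.  60.  71.]
top 71 348.97330210772833 135.551912568306 345 354 130 143

side 137 349.3834060530508 184.01897638340603 332 361 175 188
[[  0   0   0   0   0   0   0   0   0   0   0   0   0   0   0   0   0   0
    0   0   0   0   0   6   4   0   0   0   0   0]
 [  3   0   0   0   0   0   0   0   0   0   0   0   0   0   0   0   0   0
    0   0   0   0   0   6   8   6   3   0   0   0]
 [  0   2   0   0   0   0   0   0   0   0   0   0   0   0   0   0   0   0
    0   0   0   0   0   0   6  10   8   4   0   0]
 [  0   0   0   3   0   0   0   0   0   0   0   0   0   0   0   0   0   0
    0   0   0   0   0   0   0   6  12   9   4   0]
 [  0   0   0   0   2   0   0   0   0   2   0   0   0   0   0   0   0   0
    0   0   0   0   0   0   0   0   5  10   8   4]
 [  0   0   0   0   0   0   2   3   1   0   0   0   0   0   3  12  12   0
    0   0   0   3   0   0   0   0   0   1   8   8]
 [  0   0   0   0   0   0   0   0   
[... 1264 characters left out ...]
  0   0   0   0   0   0
    0   0   0   0   0   0   0   0   0   0   0   0]
 [  0   0   0   0   0   0   0   0   0   0   0   0   0   0   0   0   0   0
    0   0   0   0   0   0   0   0   0   0   0   0]
 [  0   0   0   0   0   0   0   0   0   0   0   0   0   0   0   0   0   0
    0   0   0   0   0   0   0   0   0   0   0   0]
 [  0   0   0   0   0   0   0   0   0   0   0   0   0   0   0   0   0   0
    0   0   0   0   0   0   0   0   0   0   0   0]
 [  0   0   0   0   0   0   0   0   0   0   0   0   0   0   0   0   0   0
    0   0   0   0   0   0   0   0   0   0   0   0]
 [  0   0   0   0   0   0   0   0   0   0   0   0   0   0   0   0   0   0
    0   0   0   0   0   0   0   0   0   0   0   0]]
```

View pics/fing.png

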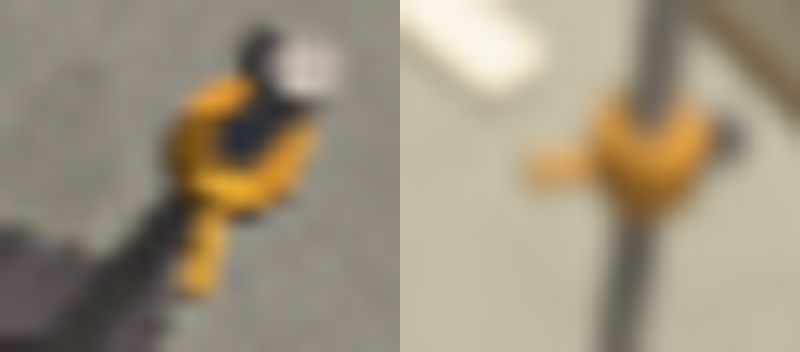

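The crop shows the collar with its finger; the fingertip is at about (346.8,142.4) in the top image and (340.7,185.0) in the side image.

```bash
python3 - <<'E'
from h import *
from scipy.optimize import least_squares
np.set_printoptions(precision=4,suppress=True)
C=np.array([.5125,-.192])
print("seal pred",proj("top",(*C,.0645)),proj("side",(*C,.0645)),"meas (331.5,176.2) (310.9,219.6)")
for yaw in(-15.5,-17):
    u=np.array([np.cos(np.radians(yaw)),np.sin(np.radians(yaw))])
    for z in(.155,.16,.165): print(yaw,z,"tip",proj("top",(*(C+.075*u),z)),proj("side",(*(C+.075*u),z)),"r.081 side",proj("side",(*(C+.081*u),z)))
    print(" collar .1",[proj("side",(*(C+.1*u),z)) for z in(.155,.165)], "coltop",proj("side",(*(C+.1*u),.21)),proj("top",(*(C+.1*u),.21)))
print(tri((346.8,142.4),(340.7,185)))
vision.read_camera("top");vision.read_camera("side")
for n in("top","side"):
  for l in("focus_finger",): print(n,l,[(np.round(d["point"],1).tolist(),round(d["p"],2)) for d in vision.pinpoint(n,l)][:3])
E
python3 - <<'E'
import sys; sys.path.insert(0,".")
import os; os.chdir(".")
from lens import *
go(.44,-.05,.222,90)
for n in("top","side"): fit(n,[.642,.2445,0.],.2205)
E
```

```text
seal pred [331.7283 175.967 ] [311.0626 218.3673] meas (331.5,176.2) (310.9,219.6)
-15.5 0.155 tip [345.6673 143.2689] [340.7561 186.9986] r.081 side [342.878  186.6079]
-15.5 0.16 tip [346.0773 142.8172] [340.9868 185.4719] r.081 side [343.1142 185.0817]
-15.5 0.165 tip [346.491  142.3613] [341.2188 183.9369] r.081 side [343.3516 183.5474]
 collar .1 [array([349.5668, 185.376 ]), array([350.0744, 182.3197])] coltop [352.4269 168.1529] [353.0415 128.6184]
-17 0.155 tip [346.3915 143.4909] [341.0695 187.4448] r.081 side [343.2191 187.0887]
-17 0.16 tip [346.8048 143.0402] [341.3014 185.9172] r.081 side [343.4565 185.5617]
-17 0.165 tip [347.2219 142.5854] [341.5345 184.3815] r.081 side [343.6952 184.0265]
 collar .1 [array([349.9983, 185.9657]), array([350.509 , 182.9071])] coltop [352.8765 168.7294] [354.056  128.9283]
[ 0.5843 -0.2127  0.1625]
top focus_finger [([270.1, 196.6], 0.72), ([345.6, 141.8], 0.5)]
side focus_finger [([342.1, 183.7], 0.56)]
t 15.77 pos [0.5759 0.2441 0.2214] yaw 90.01 gap 0.0135 f [ 0.7 -0.2 -0.9] gf 29.9 tilt [-0.0015 -0.0008 -1.    ]
   cm [ 13.59 -29.41  -0.02] turn 0.0 j [-31.  34.  10.  87.  -6.  60.  71.]
top p 0.76 lens x,y,yaw [0.6449 0.2444 0.0049] misfit 2.165
side p 0.63 lens x,y,yaw [0.6394 0.245  0.0531] misfit 0.48
```

Scaled: -21.5 cm / 60 = -0.3583, -19 cm / 60 = -0.3167.

servo_tool --deltas '[[[0.05,0.0033,-0.01,0,0],[0.05,0.01,-0.0333,0,0],[0.05,0.02,-0.0667,0,0],[0.05,0.0317,-0.1083,0,0],[0.05,0.045,-0.15,0,0],[0.05,0.0567,-0.1917,0,0],[0.05,0.07,-0.2333,0,0],[0.05,0.0817,-0.275,0,0],[0.05,0.0933,-0.3167,0,0],[0.05,0.1067,-0.3583,0,0]]]'

```text
clock: 16.8
tool_pos: [0.5117, 0.0276, 0.2226]
eef_rot: [[-1.0, 0.0, 0.001], [0.0, 1.0, -0.0], [-0.001, -0.0, -1.0]]
contact_force: [0.1, 0.6, -1.1]
finger_gap: 0.0138
grasp_force: 29.9
```

Scaled: -22 cm / 60 = -0.3667, -21.3 cm / 60 = -0.355.

servo_tool --deltas '[[[0.05,0.0117,-0.0417,0,0],[0.05,0.025,-0.0833,0,0],[0.05,0.0367,-0.125,0,0],[0.05,0.05,-0.1667,0,0],[0.05,0.0617,-0.2083,0,0],[0.05,0.075,-0.25,0,0],[0.05,0.0867,-0.2917,0,0],[0.05,0.0983,-0.33,0,0],[0.05,0.105,-0.355,0,0],[0.05,0.1083,-0.3667,0,0]]]'

```text
clock: 17.63
tool_pos: [0.4458, -0.1941, 0.2227]
eef_rot: [[-1.0, 0.005, 0.0], [0.005, 1.0, -0.002], [-0.0, -0.002, -1.0]]
contact_force: [0.4, 1.1, -1.3]
finger_gap: 0.0141
grasp_force: 29.9
```

servo_tool --deltas '[[[0.05,0,0,0,0],[0.05,0,0,0,0],[0.05,0,0,0,0]]]'

```text
clock: 17.88
tool_pos: [0.4478, -0.1892, 0.2222]
eef_rot: [[-1.0, -0.003, 0.0], [-0.003, 1.0, 0.001], [-0.0, 0.001, -1.0]]
contact_force: [0.2, 0.5, -1.6]
finger_gap: 0.0138
grasp_force: 29.9
```

```bash
python3 -c "
from h import *
go(.4465,-.192,.1575,90)"
```

```text
t 17.88 pos [ 0.4478 -0.1892  0.2222] yaw 90.15 gap 0.0138 f [ 0.2  0.5 -1.6] gf 29.9 tilt [ 2.0e-04  1.1e-03 -1.0e+00]
   cm [ 0.13 -0.29  6.47] turn 0.003 j [ 11.  22.  13. 109.  -6.  50. 117.]
```

Scaled: 6.4 cm / 60 = 0.1067, 6.3 cm / 60 = 0.105.

servo_tool --deltas '[[[0.05,0,-0.0017,0.0083,0],[0.05,0,-0.0017,0.0217,0],[0.05,0,-0.0017,0.0383,0],[0.05,0,-0.0017,0.0567,0],[0.05,0,-0.0017,0.075,0],[0.05,0,-0.0017,0.09,0],[0.05,0,-0.0017,0.1,0],[0.05,0,-0.0017,0.105,0],[0.05,0,-0.0017,0.1067,0],[0.05,0,-0.0017,0.1067,0]]]'

```text
clock: 18.72
tool_pos: [0.4474, -0.1918, 0.1582]
eef_rot: [[-1.0, -0.0, -0.0], [-0.0, 1.0, -0.0], [0.0, -0.0, -1.0]]
contact_force: [0.2, -0.2, -0.0]
finger_gap: 0.0139
grasp_force: 29.9
```

servo_tool --deltas '[[[0.05,0,0,0,0],[0.05,0,0,0,0],[0.05,0,0,0,0],[0.05,0,0,0,0]]]'

```text
clock: 19.05
tool_pos: [0.4474, -0.1919, 0.1586]
eef_rot: [[-1.0, -0.0, 0.001], [-0.0, 1.0, -0.0], [-0.001, -0.0, -1.0]]
contact_force: [0.5, 1.1, -0.6]
finger_gap: 0.0136
grasp_force: 29.9
```

```bash
python3 - <<'E'
from lens import *
go(.4465,-.192,.1575,90)
a=[]
for n in("top","side"):
    im=vision.read_camera(n); cv2.imwrite(f"pics/end_{n}.png",im)
    x,y=np.round(proj(n,(.5125,-.192,.14))).astype(int); a.append(cv2.resize(im[y-45:y+45,x-35:x+45],(400,450),interpolation=cv2.INTER_CUBIC)); print(n,"crop origin",x-35,y-45)
    print(n,"pred lens c",proj(n,(.5125,-.192,.1625)))
    for l in("lens_center","lens"): print(l,[(np.round(d["point"],1).tolist(),round(d["p"],2)) for d in vision.pinpoint(n,l)][:3])
    fit(n,[.5125,-.192,0],.1555)
cv2.imwrite("pics/end.png",np.hstack(a))
E
```

```text
t 19.05 pos [ 0.4474 -0.1919  0.1586] yaw 90.01 gap 0.0136 f [ 0.5  1.1 -0.6] gf 29.9 tilt [ 0.0006 -0.0003 -1.    ]
   cm [ 0.09 -0.01  0.11] turn 0.0 j [ 12.  27.  12. 114.  -8.  40. 119.]
top crop origin 302 126
top pred lens c [338.5772 169.9979]
lens_center [([339.3, 172.2], 0.8), ([178.7, 310.1], 0.76), ([180.5, 237.4], 0.75)]
lens [([340.4, 166.0], 0.9), ([177.4, 306.0], 0.89), ([185.9, 238.7], 0.58)]
top p 0.67 lens x,y,yaw [ 0.5246 -0.1796 -0.2472] misfit 1.419
side crop origin 278 152
side pred lens c [314.0763 189.6515]
lens_center [([186.6, 178.9], 0.79), ([315.8, 191.6], 0.72), ([124.6, 195.2], 0.69)]
lens [([312.3, 189.4], 0.84), ([126.2, 196.3], 0.71), ([188.3, 178.6], 0.55)]
side p 0.58 lens x,y,yaw [ 0.5131 -0.1947 -0.0307] misfit 1.769
```

View pics/end.png

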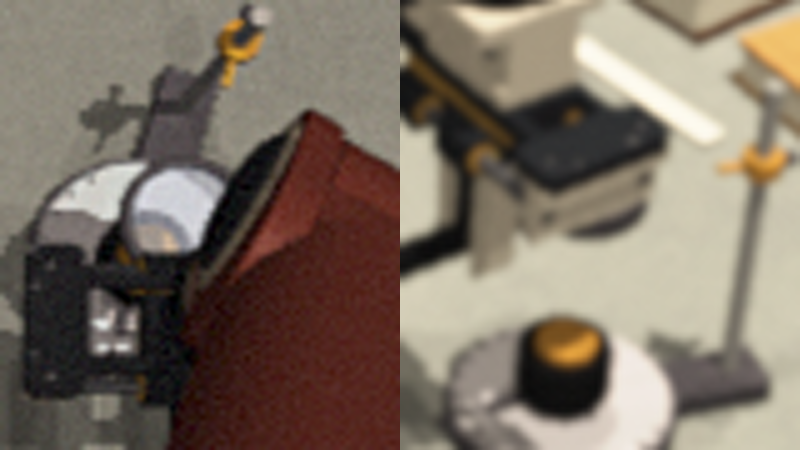

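The crops show the lens mostly hidden behind the gripper. The rim's right and lower edge shows at about (600,235) in the right half, clear of the column and level with the collar (760,160). I check the predicted rim edge against the picture to verify the height.

```bash
python3 - <<'E'
from lens import *
im=cv2.imread("pics/end_side.png").mean(axis=2)
print("cols 312..330, rows 188..206"); print(im[188:207,312:331].round().astype(int))
for z in(.1604,.1634,.1664):
    H=hull("side",ring((.5134,-.192),.034,z-.007,200)+ring((.5134,-.192),.034,z+.007,200))
    low=[np.max([h[1] for h in H if abs(h[0]-c)<1.2]) for c in(316,318,320,322)]
    print(z,"right edge",H[H[:,0].argmax()],"bottom rows @316..322",np.round(low,1))
E
```

```text
cols 312..330, rows 188..206
[[ 44  55  65  82 101 116 124 129 132 132 131 127 119 104  94 106 139 174
  193]
 [ 78  91 106 118 129 134 133 131 130 125 124 121 118 111 112 128 155 179
  192]
 [116 124 130 133 135 133 129 124 122 120 121 122 122 122 129 146 167 182
  191]
 [135 135 132 130 128 124 121 121 122 123 124 127 128 124 128 147 171 184
  191]
 [132 128 125 122 120 121 122 125 128 130 129 128 121 111 111 139 171 187
  191]
 [125 121 121 121 123 125 127 130 131 131 124 113  99  84  95 137 176 190
  192]
 [120 122 125 129 129 128 127 126 121 112 100  86  71  71 103 150 182 192
  194]
 [124 126 129 130 128 119 110 101  95  83  73  62  63  85 130 169 189 194
  194]
 [126 122 119 113 103  89  78  70  65  59  57  64  84 118 158 183 192 194
  193]
 [114 101  90  80  70  60  55  54  54  60  73  97 128 158 179 191 193 193
  193]
 [ 97  81  71  66  63  64  64  69  82  99 120 145 171 186 192 193 193 192
  192]
 [122 109 104 102 102 105 108 119 135 152 167 180 191 196 195 194 194 193
  194]
 [167 161 158 155 155 157 159 166 177 186 191 194 197 196 195 194 194 195
  196]
 [193 191 189 188 187 187 187 190 194 197 197 196 196 196 196 195 196 197
  198]
 [199 198 197 197 196 195 196 196 197 198 196 196 196 196 195 196 196 198
  197]
 [197 198 197 197 196 196 196 197 196 197 197 196 197 197 198 197 197 197
  195]
 [198 198 197 196 196 196 196 197 198 196 196 197 198 199 199 197 196 196
  195]
 [197 197 196 196 196 197 197 197 197 197 197 198 197 198 198 197 196 195
  196]
 [197 197 197 196 197 196 197 197 198 198 197 198 198 198 197 196 196 196
  196]]
0.1604 right edge [328.0069 189.1682] bottom rows @316..322 [200.8 200.7 200.5 200. ]
0.1634 right edge [328.1277 188.2346] bottom rows @316..322 [199.8 199.8 199.5 199.1]
0.1664 right edge [328.2488 187.2979] bottom rows @316..322 [198.9 198.9 198.7 198.2]
```

Scaled: 0.2 cm / 60 = 0.0033, 0.05 cm / 60 = 0.0008.

servo_tool --deltas '[[[0.05,0.0005,0,0.0017,0],[0.05,0.0008,0,0.0033,0],[0.05,0.0008,0,0.0033,0],[0.05,0.0008,0,0.0033,0],[0.05,0.0008,0,0.0033,0],[0.05,0.0008,0,0.0033,0],[0.05,0.0008,0,0.0033,0],[0.05,0.0008,0,0.0033,0]]]'

```text
clock: 20.22
tool_pos: [0.4468, -0.1918, 0.1563]
eef_rot: [[-1.0, -0.0, 0.0], [-0.0, 1.0, -0.0], [-0.0, -0.0, -1.0]]
contact_force: [-0.5, -0.2, -0.6]
finger_gap: 0.0134
grasp_force: 29.9
```

```bash
python3 - <<'E'
from h import *
go(.4465,-.192,.1565,90)
s=manip.get_state(); print(np.abs(s["joint_velocities"]).max(),manip.sign_off())
E
```

```text
t 20.22 pos [ 0.4468 -0.1918  0.1563] yaw 90.01 gap 0.0134 f [-0.5 -0.2 -0.6] gf 29.9 tilt [ 1.e-04 -1.e-04 -1.e+00]
   cm [ 0.03 -0.02 -0.02] turn 0.0 j [ 12.  27.  12. 114.  -8.  40. 119.]
the job is handed in; nothing more can be done
0.13116979761480224 None
```

I handed the job in at 20.2 s of the 54 s allowed. The pointer stands at zero to within about 1° by my best fit (looser fits allowed up to about 3°). The middle-sized lens is held still and level over the seal, its rim middle at about 161 mm, my estimate of the finger's height (good to 2–3 mm). No judge's verdict came back.

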